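Dial open the blade-and-test-piece safe and draw out its drawer

ROBOT

A 7-joint arm with a two-finger parallel gripper is mounted at the origin on a cart in front of the work surface, level with it; the furniture and walls round the work are solid. World frame = base frame: x ahead of the robot, y to its left, z up, the work surface at z = 0. Lengths are in m, angles in rad, forces in N, time in s.
With the tool pointing down it reaches from about 0.35 to 0.9 m from the base axis. Payload 8.1 kg.
Tool frame: the origin (TCP) lies between the finger pads; the fingertips stand 14 mm ahead of it and the grasp point (between the pads) lies 5 mm behind it; z points along the fingers, x is the direction in which the jaws open and shut, and the axes are right-handed (so a half turn about z gives the same grasp; the last joint's range is limited). The gripper opens to 85 mm and grips with 20 to 120 N. Pads are 22 mm wide; open, the fingers measure 114 mm over their backs; the gripper's body (76 mm by 85 mm) begins 54 mm behind the grasp point. The pads swing forward as they close: fully open they stand 13 mm farther back than shut.
Start: joints at [-1.429, 0.434, 0.025, 1.573, -0.012, 1.134, -0.075], TCP at [0.152, 0.606, 0.245] pointing down, gripper open.
Joint ranges: [-2.62, 2.62], [-0.44, 2.09], [-1.27, 1.32], [0.08, 2.57], [-1.32, 4.46], [0.12, 2], [-2.74, 2.74]. Speed limits (rad/s): [2.22, 2.22, 3.01, 3.01, 3.14, 3.14, 3.14].

INTERFACE

Orientations are given as a rotation vector (axis times angle).
In Python, from workcell import telemetry, viewer, workorder gives the robot as it stands.
- The arm moves only by the tool move_arm, never from a script. Its arguments are lists of equal length, an entry for each row: "gripper": the finger opening in cm, from 0 to 8.54; "slide": the shift along the tool's x, y, z in cm, a list of three; "roll": the turn about the tool's z in rad. In form: {"gripper": [gripper, ...], "slide": [[dx, dy, dz], ...], "roll": [roll, ...]}. A call has 1 to 12 rows; each row shifts and turns the pose as measured when the row begins, along the tool's axes as they then stand; what a row does not reach is not made up. A row lasts 1/12 s, in which the tool goes at most 41.7 mm and 7.16 degrees, less where a joint would pass 70% of its speed; a pose out of reach is approached as far as the arm can. A call with a gripper value outside its range is refused whole. The fingers move at their own pace and stop on an object; the grip force is fixed at half the most. Time passes only in rows, so rows that do not move let the fingers close. It gives the time, the measured TCP pose, the force and the opening at its end, in the units of the state.
- telemetry.read_state(): the state, without advancing time (a new reading comes with each control period).
- viewer.read_camera(name): name is "scene" or "top" or "wrist"; returns a dict with "color" (420x560x3 uint8, red, green, blue), "fx", "fy", "cx", "cy" (pixels), "rvec" (rotation vector, rad) and "tvec" (3), from world to camera coordinates, as OpenCV has them. Camera axes: x right, y down, z forward; pixel columns grow to the right and rows downward; lengths in m; the calibration is good to about 2 mm. The wrist camera is an equidistant fisheye: a pixel r from the principal point sees the ray r / f radians off the axis. A picture is of the moment at which its call begins. There is no depth.
- workorder.sign_off(): hands the job in, once; it reports no verdict.
The state is a dict: "time": time; "joint_pos": joint angles; "joint_velocities": joint speeds; "joint_torque": joint torques, N m; "position": TCP position; "tcp_rot": TCP orientation; "force": force on the tool from outside, world axes, zero at the start; "ft_torque": the same for the moment, N m; "width": finger opening in m.
Only numpy, scipy, OpenCV 4.12 (cv2) and the standard library are available. Lean on these libraries where they do the work, as an engineer would, in place of code of your own. Each camera call takes 0.05 s, during which the arm holds its last target. There are 200 camera calls.

TASK

The box cutter and the metal-detector test wand are locked in the drawer of the grey steel safe; open it by the combination dial on its top. Lead the dial by its finger knob clockwise for at least two full turns and stop with the knob at the four o'clock mark, go back anticlockwise one full turn past it and on to the one o'clock mark, then clockwise again slowly until the dial stops dead, which you must feel and not force. Then pull the drawer open by its bow handle, at least 60 mm, without ever tugging hard on it while it is locked, let go, and leave the things lying beside the safe where they are.

Things in the scene. Friction and masses are not known exactly. Their poses are not given: they have to be found in the camera images.
- safe: Grey sheet-steel drawer safe screwed to the table, 160 mm deep (x), 190 mm wide (y), deck 112 mm high. Origin: centre of its underside, on the dial's axis; x points away from the drawer front (the front, -x, faces the robot), z up. On the deck a bright fixed ring, 130 mm across, has twelve hour marks like a clock: twelve at +x, three at -y, six at -x, nine at +y.
- twelve_mark (a point): The twelve o'clock mark of the ring, a double bar, 57 mm from the axis on the side away from the drawer handle, 115 mm above the table. Hours run clockwise as seen from above, 30 degrees apart.
- lock (a point): The hidden lock under the deck: two wheels, a drive cam and a sprung fence. Two full clockwise turns pick up both wheels; turned back, the dial runs free for 310 degrees, then takes one wheel along. The first two numbers must each be set within 10 degrees without overshooting and coming back; after a miss begin again from the start.
- dial: Dark steel disc, 100 mm across, face 124 mm above the table, that carries the knob and under it a white pointer line. Turns without limit; about 2 N of drag at the knob and small clicks as the cam passes the fence. Origin on the axis at table height; x points at the knob, so its angle about the safe's z is 0 at twelve, -30 degrees at one, -120 at four. Starts between twelve and three.
- dial_axis (a point): Point on the dial's axis, 148 mm above the table, level with knob_grip. On the last clockwise turn the fence drops and the dial stops dead with the knob somewhere between the five and the seven o'clock marks, differing each time; it has some 7 degrees of play there. Over 20 N at the knob against the stop harms the lock. The knob may then be let go; the dial stays.
- knob_grip (a point): Middle of the upright black finger knob: plain, round, 18 mm diameter, 125 to 161 mm above the table, revolving freely on its pin, so a fixed grasp can lead it round its circle of 37 mm radius about dial_axis. This point is on the knob's own axis, 148 mm above the table.
- drawer: The drawer with its grey front plate, 188 mm wide and 104 mm high. Origin as the safe's while shut; slides along the safe's -x by at most 85 mm with 2 to 3 N of drag and stays where it is left. The bolt holds it shut, with 2.5 mm of play, until the lock has opened; over 30 N against the bolt is forcing it.
- pull_grip (a point): Middle of the drawer's bow handle: a level round steel bar, 10 mm diameter, 96 mm long along the safe's y, 88 mm above the table, its centre 40 mm in front of the front plate (35 mm free behind the bar) and 130 mm in front of the dial's axis when shut.
- screwdriver: Bystander: screwdriver with orange handle, 184 mm long, lying left of the safe. Origin under its middle.
- stamp: Bystander: black and grey hand stamp, 36x40x80 mm, standing right of the safe. Origin under its middle.

How it is judged:
At the end, for the whole second after the job is handed in: The safe's drawer stands open by at least 60 mm (its handle at least 190 mm in front of the dial's axis), at rest and let go (x of pull_grip in the frame of safe below -0.19 m and linear speed of drawer below 0.01 m/s); the robot touches nothing.
It fails at once if the dial is forced: over 40 N between the dial and the parts of the lock, about 23 N at the knob against the stop (contact force between safe and dial above 40 N).
It fails at once if the drawer is pulled with over 30 N against the thrown bolt (contact force between safe and drawer above 30 N).
It fails at once if the screwdriver or the stamp is shoved by over 30 mm, or the stamp knocked over (distance of any of screwdriver, stamp from where it was at the start of the episode above 0.03 m or angle between stamp's own z axis and vertical above 0.6 rad).
It also fails if it takes over 66 s, if anything falls off the work surface, if the arm or the gripper's body presses on something with over 40 N, if the wrist force passes 120 N, or if a joint passes its speed limit or range.

## Working session

There is one attempt and no reset: what is moved stays moved. The work goes in short steps, Python scripts to look and compute and a tool call to move; the robot and the scene stay as the last step left them, time stands still between calls to the robot, and variables do not carry over. Pictures are saved under pics/ and viewed, about 8 in all and at most 12, crops included, and the job is handed in when it is done.

Besides the shell and the picture viewer there is one more tool, called after "Emit:" as name(argument=value, ...) on one line, values as JSON. move_arm: Moves the arm, as the interface text tells. Its arguments: {"type":"object","properties":{"gripper":{"type":"array","items":{"type":"number"}},"slide":{"type":"array","items":{"type":"array","items":{"type":"number"}}},"roll":{"type":"array","items":{"type":"number"}}},"required":["gripper","slide","roll"]}

```bash
ls; mkdir -p pics
cat > h.py <<'E'
import numpy as np, cv2
from workcell import telemetry, viewer, workorder
def cam(n):
    c=viewer.read_camera(n); c['R']=cv2.Rodrigues(np.array(c['rvec'],float))[0]; c['t']=np.array(c['tvec'],float); c['n']=n
    return c
def ray(c,u,v):
    x=(u-c['cx'])/c['fx']; y=(v-c['cy'])/c['fy']
    if c['n']=='wrist':
        th=np.hypot(x,y); s=np.sin(th)/th if th>1e-9 else 1; d=np.array([x*s,y*s,np.cos(th)])
    else: d=np.array([x,y,1.])
    d=c['R'].T@d; return -c['R'].T@c['t'], d/np.linalg.norm(d)
def onz(c,u,v,z):
    o,d=ray(c,u,v); return o+d*(z-o[2])/d[2]
def tri(*rs):
    A=sum(np.eye(3)-np.outer(d,d) for o,d in rs); b=sum((np.eye(3)-np.outer(d,d))@o for o,d in rs)
    p=np.linalg.solve(A,b); return p,[np.linalg.norm(np.cross(p-o,d)) for o,d in rs]
def proj(c,p):
    q=c['R']@np.array(p)+c['t']
    if c['n']=='wrist':
        r=np.hypot(q[0],q[1]); th=np.arctan2(r,q[2]); x,y=q[0]/r*th,q[1]/r*th
    else: x,y=q[0]/q[2],q[1]/q[2]
    return np.array([x*c['fx']+c['cx'],y*c['fy']+c['cy']])
def save(c,f): cv2.imwrite('pics/'+f,c['color'][:,:,::-1])
E
python3 - <<'E'
from h import *
for n in ['scene','top']:
    c=cam(n); save(c,n+'1.png'); print(n,c['fx'],-c['R'].T@c['t'],c['R'][2])
s=telemetry.read_state(); print(s)
E
```

```text
pics
scene 393.1002670358719 [ 0.41806879 -0.71949477  0.53316811] [ 0.19900241  0.83191193 -0.5179967 ]
top 396.2728182353646 [0.5531391  0.00477818 1.0145352 ] [ 0.05565651 -0.01267087 -0.99836957]
{'time': 0.1, 'joint_pos': array([-1.42859386,  0.4351673 ,  0.02500021,  1.57401107, -0.01159335,
        1.13403144, -0.07507137]), 'joint_velocities': array([ 0.00139693, -0.00258135,  0.00192338, -0.00273203, -0.00154926,
       -0.00104853,  0.00139805]), 'joint_torque': array([ 3.52312258e-03, -6.71752381e+01,  1.02821477e+00, -3.16904211e+01,
        1.57221663e-02,  7.12375200e-03, -3.86002398e-05]), 'position': array([0.15143684, 0.60591527, 0.24459414]), 'tcp_rot': array([ 2.47530578e+00,  1.93288753e+00, -1.66684627e-03]), 'force': array([-0.54301862, -0.21091363,  0.01666126]), 'ft_torque': array([0.00165882, 0.01848901, 0.00312547]), 'width': 0.08557285249177835}
```

View pics/scene1.png

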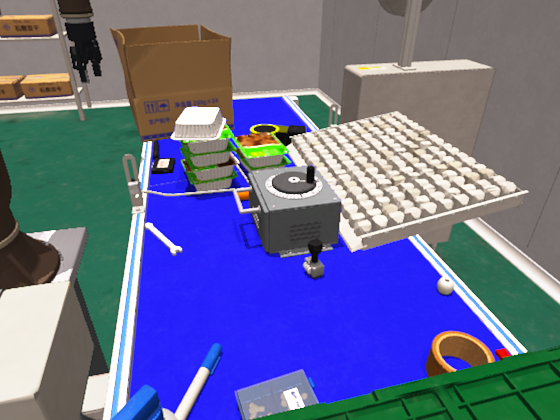

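View pics/top1.png

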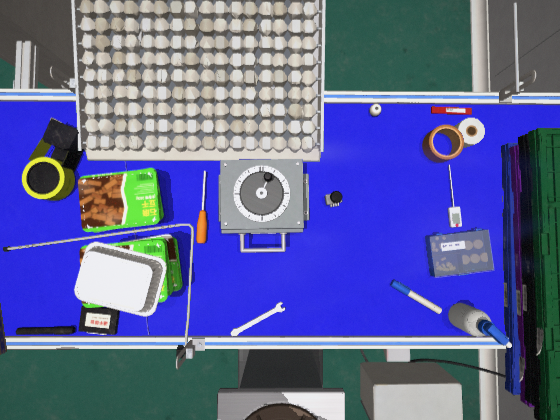

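The top view shows the safe at about (262,195), the knob near (268,178) and the handle bar near (263,248). The screwdriver is at (202,205) and the stamp at (335,198). A tray stands behind the safe and a thin bent rod on the left. Next I'll look at enlarged crops.

Run:
```python
import cv2,numpy as np
t=cv2.imread('pics/top1.png')[135:265,180:350]; s=cv2.imread('pics/scene1.png')[150:290,220:360]
a=cv2.resize(t,None,fx=4.7,fy=4.7,interpolation=3)[:600]; b=cv2.resize(s,None,fx=4.2,fy=4.2,interpolation=3)
cv2.imwrite('pics/tc.png',a); cv2.imwrite('pics/sc.png',b)
```

```text
(no output)
```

View pics/tc.png

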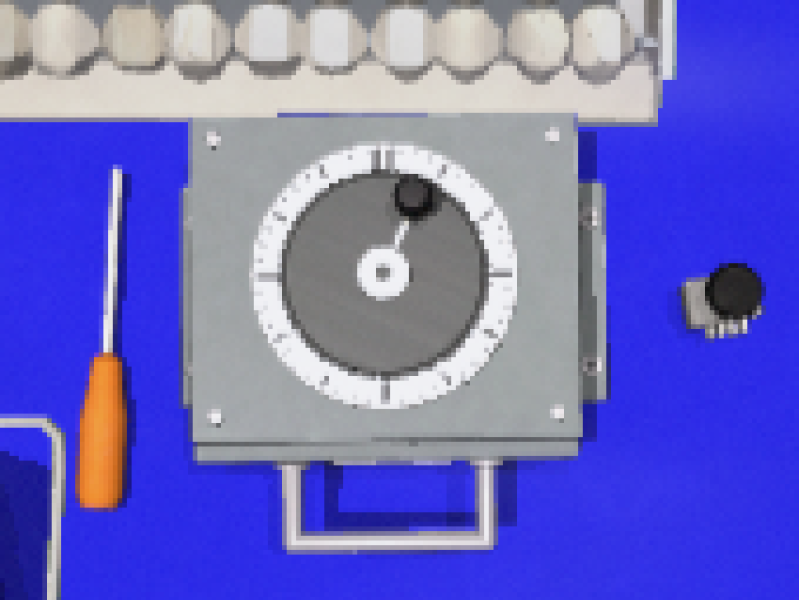

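View pics/sc.png

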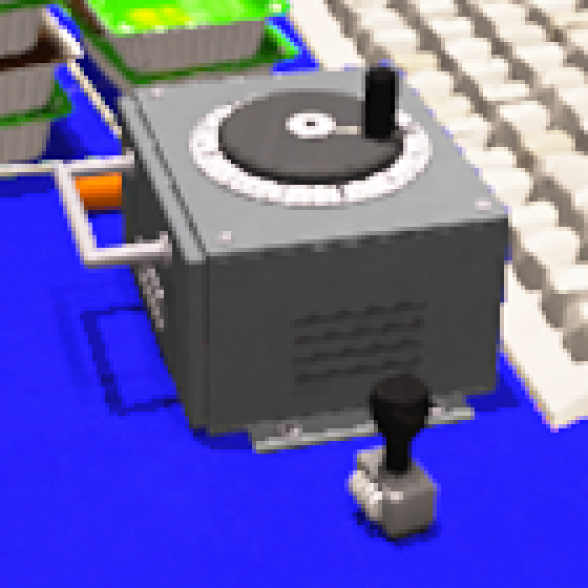

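The crops show:
- **Top crop:** hub at (383,272), knob at (414,194), bow bar from (285,545) to (495,545).
- **Scene crop:** hub at (311,124), knob top at (382,70), bar from (65,168) to (90,258).

Next I'll triangulate these points.

Run:
```python
from h import *
T=cam('top');S=cam('scene')
tp=lambda x,y:(180+(x+.5)/4.7-.5,135+(y+.5)/4.7-.5)
sp=lambda x,y:(220+(x+.5)/4.2-.5,150+(y+.5)/4.2-.5)
for n,a,b in [('hub',(383,272),(311,124)),('knobtop',(414,194),(381,71)),('barL',(291,543),(66,170)),('barR',(489,543),(90,257)),('stampTop',(735,288),(402,390)),('deckFL',(195,441),(122,97)),('deckFR',(580,441),(207,252)),('rodcorner',(50,425),(112,160))]:
    print(n,*[np.round(q,4) for q in tri(ray(T,*tp(*a)),ray(S,*sp(*b)))])
hub=onz(T,*tp(383,272),.124)
print('hub z124',hub,onz(S,*sp(311,124),.124))
# ring white ellipse in top
hsv=cv2.cvtColor(T['color'],cv2.COLOR_RGB2HSV); m=((hsv[...,2]>200)&(hsv[...,1]<40)).astype(np.uint8)
q=np.zeros_like(m); u,v=map(int,tp(383,272)); q[v-32:v+32,u-32:u+32]=m[v-32:v+32,u-32:u+32]
cs=max(cv2.findContours(q,0,2)[0],key=cv2.contourArea); e=cv2.fitEllipse(cs);print(e,onz(T,*e[0],.115))
for n,a,z in [('12',(383,158),.115),('6',(387,390),.115),('3',(500,275),.115),('9',(265,275),.115)]: print(n,onz(T,*tp(*a),z))
print('knob',onz(T,*tp(414,192),.161), 'tray corner tri', tri(ray(T,*tp(658,122)),ray(S,*sp(555,380))))
print('bar',onz(T,*tp(291,543),.088+.005),onz(T,*tp(489,543),.093))
```

```text
hub [0.6379 0.0463 0.1251] [0.0004 0.0004]
knobtop [0.6707 0.0306 0.1603] [0.0003 0.0003]
barL [0.508  0.0924 0.0883] [0.0009 0.0009]
barR [ 0.5074 -0.0053  0.0901] [0. 0.]
stampTop [ 0.6351 -0.1298  0.074 ] [0.0006 0.0006]
deckFL [0.5533 0.1385 0.1066] [0.0041 0.0041]
deckFR [ 0.5584 -0.0492  0.1121] [0.0007 0.0007]
rodcorner [0.5604 0.2294 0.0162] [0.0057 0.0057]
hub z124 [0.63837776 0.04623369 0.124     ] [0.63801509 0.04834931 0.124     ]
((261.0653076171875, 193.0773468017578), (51.49078369140625, 52.237586975097656), 149.2279510498047) [0.63787083 0.04671388 0.115     ]
12 [0.6948678  0.04697874 0.115     ]
6 [0.58206328 0.04438763 0.115     ]
3 [ 0.63799555 -0.01004176  0.115     ]
9 [0.63756382 0.10372166 0.115     ]
knob [0.6719022  0.03044994 0.161     ] tray corner tri (array([ 0.72769383, -0.094982  ,  0.03950263]), [np.float64(0.0011361196949952704), np.float64(0.0011361196949950746)])
bar [0.50733251 0.09212704 0.093     ] [ 0.50752243 -0.00529803  0.093     ]
```

Measured so far, all consistent with the given sizes:
- **Axis:** (0.638, 0.0465), yaw about 1°.
- **Knob:** at about -27°, radius 37 mm, top at 160 mm.
- **Bar:** z 89 mm, 130 mm in front of the axis.

Next I'll raise the tool and roll it so its x lies along world x.

Emit:
move_arm(gripper=[8.5,8.5,8.5,8.5,8.5,8.5,8.5,8.5,8.5,8.5,8.5,8.5], slide=[[0,0,-1],[0,0,-1],[0,0,-1],[0,0,-1],[0,0,-1],[0,0,-1],[0,0,-1],[0,0,-1],[0,0,-1],[0,0,-1],[0,0,-1],[0,0,0]], roll=[0.12,0.12,0.12,0.12,0.12,0.12,0.12,0.12,0.12,0.12,0.12,0.01])

```text
time: 1.2
position: [0.151, 0.6041, 0.3559]
tcp_rot: [3.131, -0.093, -0.003]
force: [-1.3, 0.1, -0.7]
width: 0.0852
```

Run:
```python
from h import *
T=cam('top');S=cam('scene')
print('stack',tri(ray(T,125,268),ray(S,201,118)))
s=telemetry.read_state(); R=cv2.Rodrigues(s['tcp_rot'])[0]; print(s['position'],R.round(3),s['joint_pos'].round(2))
print('step to above knob',R.T@(np.array([.6715,.0303,.2])-s['position']))
```

```text
stack (array([0.46492618, 0.32313122, 0.19003597]), [np.float64(0.010183164782754205), np.float64(0.01018316478275422)])
[0.15078283 0.60352022 0.35395125] [[ 0.999 -0.05  -0.003]
 [-0.05  -0.999 -0.012]
 [-0.002  0.012 -1.   ]] [-1.64  0.38  0.33  1.42 -0.12  1.38 -1.35]
step to above knob [0.54898351 0.54469609 0.1592233 ]
```

Emit:
move_arm(gripper=[8.5,8.5,8.5,8.5,8.5,8.5,8.5,8.5,8.5,8.5,8.5,8.5], slide=[[0,0,0],[2.6,2.87,0],[2.6,2.87,0],[2.6,2.87,0],[2.6,2.87,0],[2.6,2.87,0],[2.6,2.87,0],[2.6,2.87,0],[2.6,2.87,0],[2.6,2.87,0],[2.6,2.87,0],[2.6,2.87,0]], roll=[-0.06,0,0,0,0,0,0,0,0,0,0,0])

```text
time: 2.3
position: [0.4507, 0.2922, 0.3434]
tcp_rot: [3.115, 0.141, -0.021]
force: [0.6, 0.7, 0.3]
width: 0.0853
```

Emit:
move_arm(gripper=[8.5,8.5,8.5,8.5,8.5,8.5,8.5,8.5,8.5,8.5,8.5,8.5], slide=[[0,0,0],[2.6,3.05,0],[2.6,3.05,0],[2.6,3.05,0],[2.6,3.05,0],[2.6,3.05,0],[2.6,3.05,0],[2.6,3.05,0],[1,1.5,2],[0,0,3],[0,0,3],[0,0,3]], roll=[0.08,0,0,0,0,0,0,0,0,0,0,0])

```text
time: 3.3
position: [0.6539, 0.0442, 0.2269]
tcp_rot: [3.108, 0.076, -0.02]
force: [-0.3, -0.0, -0.0]
width: 0.0849
```

Run:
```python
from h import *
c=cam('wrist'); save(c,'w1.png')
s=telemetry.read_state(); print(s['position'],s['tcp_rot'])
for p in [(.638,.0465,.125),(.671,.0305,.161)]: print(proj(c,p))
```

```text
[0.65036397 0.04426569 0.22002601] [ 3.10619234  0.07602143 -0.03459008]
[260.80389918 204.45899578]
[306.79596122 246.23180038]
```

View pics/w1.png

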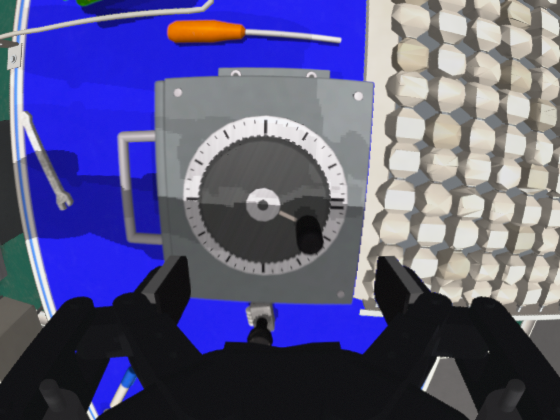

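The wrist view puts the hub at (263,205) and the knob at about (309,247), within 2 px of the prediction. That shifts x by about 1 mm. Descending over the knob.

Emit:
move_arm(gripper=[8.5,8.5,8.5,8.5,8.5,8.5], slide=[[1.1,0.7,0],[1.0,0.8,1],[0,0,1],[0,0,1.5],[0,0,1.5],[0,0,0]], roll=[0.03,0,0,0,0,0])

```text
time: 3.85
position: [0.6686, 0.0278, 0.1626]
tcp_rot: [3.107, 0.055, -0.048]
force: [-0.5, 0.8, -0.6]
width: 0.085
```

```bash
cat >> h.py <<'E'
AX=np.array([.639,.0465])
def st():
    s=telemetry.read_state(); R=cv2.Rodrigues(s['tcp_rot'])[0]; p=s['position']; g=p-.005*R[:,2]
    d=g[:2]-AX
    print('t',s['time'],'p',p.round(4),'grasp',g.round(4),'r',np.hypot(*d).round(4),'ang',(np.degrees(np.arctan2(d[1],d[0]))-1).round(1),'F',s['force'].round(1),'w',round(s['width'],4),'yaw',np.arctan2(R[1,0],R[0,0]).round(3),'z',R[:,2].round(3))
    return s,R,g
E
python3 -c "
from h import *
st()"
```

```text
t 3.85 p [0.6686 0.0278 0.1626] grasp [0.6687 0.0279 0.1676] r 0.0351 ang -33.0 F [-0.5  0.8 -0.6] w 0.085 yaw 0.035 z [-0.03  -0.035 -0.999]
```

Emit:
move_arm(gripper=[8.5,8.5,8.5,4,2,1,1,1,1,1,1,1], slide=[[0.2,-0.2,0.9],[0.2,-0.12,0.9],[0,0,0],[0,0,0],[0,0,0],[0,0,0],[0,0,0],[0,0,0],[0,0,0],[0,0,0],[0,0,0],[0,0,0]], roll=[0,0,0,0,0,0,0,0,0,0,0,0])

```text
time: 4.85
position: [0.6731, 0.0325, 0.1464]
tcp_rot: [3.109, 0.064, -0.043]
force: [-1.4, 0.2, -1.1]
width: 0.0161
```

```bash
python3 -c "
from h import *
st();c=cam('wrist');save(c,'w2.png')"
```

```text
t 4.85 p [0.6731 0.0325 0.1464] grasp [0.6732 0.0326 0.1514] r 0.0369 ang -23.1 F [-1.4  0.2 -1.1] w 0.0161 yaw 0.041 z [-0.027 -0.033 -0.999]
```

View pics/w2.png

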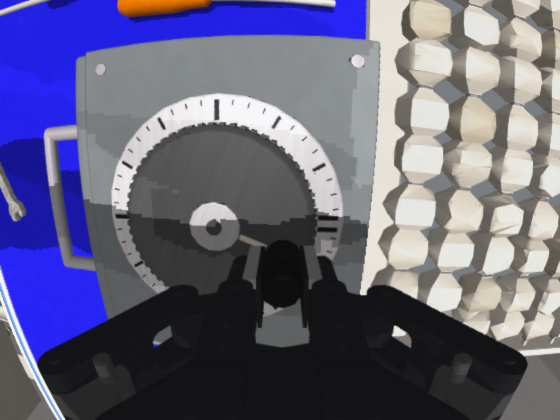

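The knob is held at width 16 mm, with the knob visible between the pads. I'll write a small planner for the arc chords and start clockwise.

```bash
cat >> h.py <<'E'
C=np.array([.639,.0485])  # centre of the grasp point's circle (grasp sits ~2 mm to +y of knob)
def plan(step,n,end=None,r=.037):
    s,R,g=st(); d=g[:2]-C; a=np.degrees(np.arctan2(d[1],d[0])); print('knob ang (safe)',round(a-1,1))
    out=[]; p=g.copy()
    for i in range(1,n+1):
        b=a+step*i
        q=np.array([C[0]+r*np.cos(np.radians(b)),C[1]+r*np.sin(np.radians(b)),p[2]])
        if i==1: q[2]=.150
        v=R.T@(q-p)*100; out.append([float(round(x,2)) for x in v]); p=q
    print('end',round(b-1,1)); print(out)
E
python3 -c "
from h import *
plan(-15,12)"
```

```text
t 4.9 p [0.6731 0.0324 0.1464] grasp [0.6732 0.0326 0.1514] r 0.0369 ang -23.2 F [-1.2 -0.1 -0.7] w 0.0162 yaw 0.041 z [-0.027 -0.033 -0.999]
knob ang (safe) -26.0
end -206.0
[[-0.61, 0.75, 0.18], [-0.74, 0.62, 0.04], [-0.87, 0.41, 0.04], [-0.95, 0.17, 0.03], [-0.96, -0.08, 0.02], [-0.91, -0.33, 0.02], [-0.79, -0.55, 0.01], [-0.62, -0.74, -0.01], [-0.41, -0.87, -0.02], [-0.17, -0.95, -0.03], [0.08, -0.96, -0.03], [0.33, -0.91, -0.04]]
```

Emit:
move_arm(gripper=[1,1,1,1,1,1], slide=[[-0.6,0.75,0.15],[-0.75,0.6,0.05],[-0.85,0.4,0.05],[-0.95,0.15,0.05],[-0.95,-0.1,0],[-0.9,-0.35,0]], roll=[0,0,0,0,0,0])

```text
time: 5.4
position: [0.6286, 0.0101, 0.1464]
tcp_rot: [3.103, 0.061, -0.019]
force: [3.7, 0.4, -3.0]
width: 0.0158
```

```bash
python3 -c "
from h import *
plan(-15,12);c=cam('top');cv2.imwrite('pics/t2.png',cv2.resize(c['color'][150:240,200:320,::-1],None,fx=5,fy=5,interpolation=3))"
```

```text
t 5.4 p [0.6286 0.0101 0.1464] grasp [0.6287 0.0103 0.1514] r 0.0376 ang -106.9 F [ 3.7  0.4 -3. ] w 0.0158 yaw 0.039 z [-0.012 -0.038 -0.999]
knob ang (safe) -106.1
end -286.1
[[-0.8, -0.66, 0.13], [-0.74, -0.62, -0.01], [-0.56, -0.79, -0.02], [-0.33, -0.91, -0.03], [-0.09, -0.96, -0.03], [0.17, -0.95, -0.04], [0.41, -0.88, -0.04], [0.62, -0.74, -0.04], [0.79, -0.56, -0.03], [0.91, -0.33, -0.02], [0.96, -0.09, -0.02], [0.95, 0.17, -0.01]]
```

View pics/t2.png

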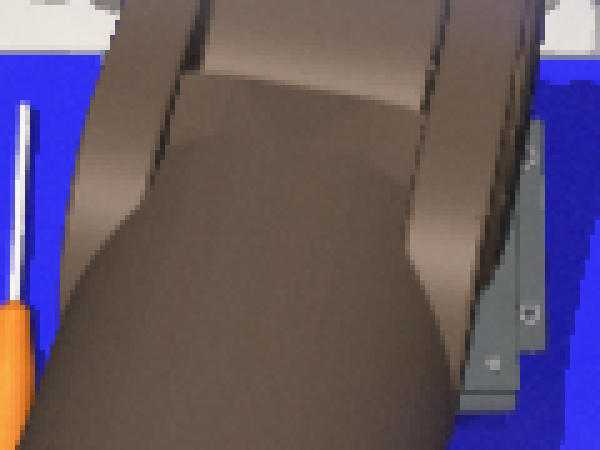

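The top view is blocked by the arm, so later checks will use the wrist camera. The force is only the expected drag. Continuing.

Emit:
move_arm(gripper=[1,1,1,1,1,1,1,1,1,1,1,1], slide=[[-0.8,-0.55,0.1],[-0.75,-0.6,0],[-0.6,-0.8,0],[-0.35,-0.9,0],[-0.1,-0.95,0],[0.15,-0.95,0],[0.4,-0.9,0],[0.6,-0.75,0],[0.8,-0.55,0],[0.9,-0.35,0],[0.95,-0.1,0],[0.95,0.15,0]], roll=[0,0,0,0,0,0,0,0,0,0,0,0])

```text
time: 6.45
position: [0.6491, 0.0815, 0.1463]
tcp_rot: [3.095, 0.053, -0.015]
force: [-4.1, -6.3, 6.5]
width: 0.0164
```

```bash
python3 -c "
from h import *
plan(-15,12)
c=cam('wrist');save(c,'w3.png');print(proj(c,[*AX,.124]))"
```

```text
t 6.45 p [0.6491 0.0815 0.1463] grasp [0.6491 0.0818 0.1512] r 0.0367 ang 73.0 F [-4.1 -6.3  6.5] w 0.0164 yaw 0.034 z [-0.009 -0.047 -0.999]
knob ang (safe) 72.1
end -107.9
[[0.94, 0.21, 0.12], [0.72, 0.64, 0.02], [0.53, 0.8, 0.03], [0.31, 0.91, 0.04], [0.06, 0.96, 0.04], [-0.19, 0.95, 0.05], [-0.43, 0.86, 0.04], [-0.64, 0.72, 0.04], [-0.8, 0.53, 0.03], [-0.92, 0.31, 0.02], [-0.96, 0.06, 0.01], [-0.95, -0.19, 0.0]]
[260.01613843 309.35163464]
```

```bash
sed -i 's/^C=.*/C=AX/; s/q\[2\]=.150/q[2]=.1515/' h.py; python3 -c "
from h import *
plan(-15,12)"
```

```text
t 6.5 p [0.651  0.0808 0.1464] grasp [0.651  0.081  0.1514] r 0.0365 ang 69.8 F [ 1.6 -3.9  1. ] w 0.0166 yaw 0.034 z [-0.007 -0.047 -0.999]
knob ang (safe) 69.8
end -110.2
[[0.86, 0.42, -0.0], [0.7, 0.67, 0.03], [0.5, 0.82, 0.03], [0.27, 0.93, 0.04], [0.02, 0.96, 0.05], [-0.23, 0.94, 0.05], [-0.46, 0.85, 0.04], [-0.67, 0.7, 0.04], [-0.82, 0.5, 0.03], [-0.93, 0.27, 0.02], [-0.97, 0.02, 0.01], [-0.94, -0.23, -0.0]]
```

Emit:
move_arm(gripper=[1,1,1,1,1,1,1,1,1,1,1,1], slide=[[0.85,0.4,0],[0.7,0.65,0],[0.5,0.8,0.05],[0.25,0.95,0.05],[0,0.95,0.05],[-0.25,0.95,0.05],[-0.45,0.85,0.05],[-0.65,0.7,0.05],[-0.8,0.5,0],[-0.95,0.25,0],[-0.95,0,0],[-0.95,-0.25,0]], roll=[0,0,0,0,0,0,0,0,0,0,0,0])

```text
time: 7.5
position: [0.6395, 0.0092, 0.1464]
tcp_rot: [3.086, 0.055, 0.008]
force: [3.9, -7.3, 0.4]
width: 0.0158
```

```bash
python3 -c "
from h import *
plan(-15,12)"
```

```text
t 7.5 p [0.6395 0.0092 0.1464] grasp [0.6394 0.0095 0.1514] r 0.0371 ang -90.3 F [ 3.9 -7.3  0.4] w 0.0158 yaw 0.036 z [ 0.006 -0.055 -0.998]
knob ang (safe) -90.3
end -270.3
[[-0.95, -0.15, -0.03], [-0.88, -0.39, -0.03], [-0.75, -0.61, -0.04], [-0.57, -0.78, -0.05], [-0.35, -0.9, -0.05], [-0.1, -0.96, -0.05], [0.15, -0.95, -0.05], [0.39, -0.88, -0.05], [0.61, -0.75, -0.04], [0.78, -0.57, -0.03], [0.9, -0.35, -0.02], [0.96, -0.1, -0.0]]
```

Emit:
move_arm(gripper=[1,1,1,1,1,1,1,1,1,1,1,1], slide=[[-0.95,-0.15,0],[-0.9,-0.4,0],[-0.75,-0.6,-0.05],[-0.55,-0.8,-0.05],[-0.35,-0.9,-0.05],[-0.1,-0.95,-0.05],[0.15,-0.95,-0.05],[0.4,-0.9,-0.05],[0.6,-0.75,-0.05],[0.8,-0.55,0],[0.9,-0.35,0],[0.95,-0.1,0]], roll=[0,0,0,0,0,0,0,0,0,0,0,0])

```text
time: 8.5
position: [0.6378, 0.0833, 0.1462]
tcp_rot: [3.073, 0.048, 0.009]
force: [-1.7, -8.4, 6.5]
width: 0.0159
```

```bash
python3 -c "
from h import *
plan(-15,12)"
```

```text
t 8.5 p [0.6378 0.0833 0.1462] grasp [0.6377 0.0837 0.1512] r 0.0372 ang 90.9 F [-1.7 -8.4  6.5] w 0.0159 yaw 0.032 z [ 0.007 -0.068 -0.998]
knob ang (safe) 90.9
end -89.1
[[0.96, 0.14, -0.01], [0.89, 0.37, 0.03], [0.77, 0.58, 0.04], [0.59, 0.76, 0.06], [0.37, 0.89, 0.06], [0.13, 0.96, 0.07], [-0.12, 0.96, 0.07], [-0.37, 0.89, 0.06], [-0.59, 0.77, 0.05], [-0.77, 0.59, 0.04], [-0.89, 0.37, 0.02], [-0.96, 0.13, 0.0]]
```

Emit:
move_arm(gripper=[1,1,1,1,1,1,1,1,1,1,1,1], slide=[[0.95,0.15,0],[0.9,0.35,0.05],[0.75,0.6,0.05],[0.6,0.75,0.05],[0.35,0.9,0.05],[0.15,0.95,0.05],[-0.1,0.95,0.05],[-0.35,0.9,0.05],[-0.6,0.75,0.05],[-0.75,0.6,0.05],[-0.9,0.35,0],[0,0,0]], roll=[0,0,0,0,0,0,0,0,0,0,0,0])

```text
time: 9.5
position: [0.6689, 0.0251, 0.1466]
tcp_rot: [3.071, 0.075, 0.057]
force: [-7.1, 1.7, 11.6]
width: 0.0159
```

```bash
python3 -c "
from h import *
c=cam('wrist');save(c,'w4.png');print(proj(c,[*AX,.124]))
for h in (3,4,6,12): 
  a=np.radians(1-30*h); print(h,proj(c,[AX[0]+.057*np.cos(a),AX[1]+.057*np.sin(a),.115]))
plan(-10,5)"
```

```text
[218.47835708 210.81590575]
3 [225.37795108 297.78848271]
4 [176.73891621 284.60573003]
6 [119.67411577 203.11252976]
12 [332.02451827 207.06009529]
t 9.55 p [0.6689 0.0259 0.1468] grasp [0.6687 0.0263 0.1518] r 0.0359 ang -35.2 F [ 6.6 -5.7 -1. ] w 0.0164 yaw 0.051 z [ 0.038 -0.067 -0.997]
knob ang (safe) -35.2
end -85.2
[[-0.35, 0.54, 0.05], [-0.51, 0.4, 0.01], [-0.57, 0.3, 0.0], [-0.61, 0.2, -0.01], [-0.64, 0.09, -0.02]]
```

View pics/w4.png

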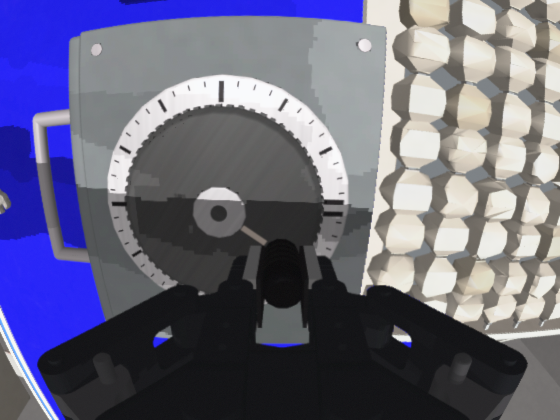

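```bash
python3 -c "
from h import *
c=cam('wrist')
a=onz(c,219,212,.124);b=onz(c,264,242.5,.124);d=b-a;print(a,b,np.degrees(np.arctan2(d[1],d[0]))-1)
s=telemetry.read_state();print(s['joint_pos'].round(3),s['force'])
plan(-15,6)"
```

```text
[0.63917789 0.04672677 0.124     ] [0.66159472 0.03135628 0.124     ] -35.43717377948849
[-0.505  0.621  0.55   1.632 -0.297  0.947  0.175] [ 6.26720794 -6.22474961 -2.62405484]
t 9.6 p [0.669  0.0261 0.1468] grasp [0.6688 0.0264 0.1518] r 0.036 ang -34.9 F [ 6.3 -6.2 -2.6] w 0.0159 yaw 0.051 z [ 0.038 -0.067 -0.997]
knob ang (safe) -34.9
end -124.9
[[-0.59, 0.75, 0.06], [-0.83, 0.49, 0.01], [-0.93, 0.26, -0.01], [-0.97, 0.01, -0.03], [-0.94, -0.24, -0.05], [-0.84, -0.47, -0.06]]
```

The pointer reads -35.4° in the image and the pose gives -34.9°, so they agree. The last arc only lagged, and shorter arcs will do better.

Emit:
move_arm(gripper=[1,1,1,1,1,1], slide=[[-0.6,0.75,0.05],[-0.8,0.5,0],[-0.95,0.25,0],[-0.95,0,0],[-0.4,-0.1,0],[0,0,0]], roll=[0,0,0,0,0,0])

```text
time: 10.1
position: [0.6341, 0.0093, 0.1467]
tcp_rot: [3.067, 0.079, 0.063]
force: [2.1, -2.9, -0.5]
width: 0.0157
```

```bash
python3 -c "
from h import *
plan(-7,5)"
```

```text
t 10.1 p [0.6341 0.0093 0.1467] grasp [0.6339 0.0097 0.1517] r 0.0372 ang -98.8 F [ 2.1 -2.9 -0.5] w 0.0157 yaw 0.053 z [ 0.043 -0.072 -0.996]
knob ang (safe) -98.8
end -133.8
[[-0.43, -0.13, -0.01], [-0.42, -0.16, -0.03], [-0.4, -0.21, -0.03], [-0.37, -0.26, -0.03], [-0.33, -0.3, -0.04]]
```

Now -98.8°, with 20° to go.

Emit:
move_arm(gripper=[1,1,1,1,1], slide=[[-0.4,-0.15,0],[-0.4,-0.15,0],[-0.25,-0.15,0],[0,0,0],[0,0,0]], roll=[0,0,0,0,0])

```text
time: 10.52
position: [0.6225, 0.0126, 0.1467]
tcp_rot: [3.065, 0.079, 0.06]
force: [1.5, -2.7, 2.6]
width: 0.0163
```

```bash
python3 -c "
from h import *
plan(-3,2)"
```

```text
t 10.5167 p [0.6225 0.0126 0.1467] grasp [0.6223 0.013  0.1517] r 0.0375 ang -117.5 F [ 1.5 -2.7  2.6] w 0.0163 yaw 0.053 z [ 0.041 -0.074 -0.996]
knob ang (safe) -117.5
end -123.5
[[-0.14, -0.14, 0.0], [-0.16, -0.11, -0.01]]
```

Set at -117.5°, within tolerance of four. Total turned is about 810° clockwise. Now anticlockwise by 447°.

```bash
python3 -c "
from h import *
plan(15,11)"
```

```text
t 10.5167 p [0.6225 0.0126 0.1467] grasp [0.6223 0.013  0.1517] r 0.0375 ang -117.5 F [ 1.5 -2.7  2.6] w 0.0163 yaw 0.053 z [ 0.041 -0.074 -0.996]
knob ang (safe) -117.5
end 47.5
[[0.92, 0.32, 0.08], [0.96, 0.12, 0.04], [0.96, -0.14, 0.03], [0.89, -0.38, 0.0], [0.76, -0.59, -0.02], [0.58, -0.77, -0.04], [0.36, -0.89, -0.05], [0.12, -0.96, -0.07], [-0.13, -0.95, -0.08], [-0.38, -0.89, -0.08], [-0.59, -0.76, -0.08]]
```

Emit:
move_arm(gripper=[1,1,1,1,1,1,1,1,1,1], slide=[[0.9,0.3,0.05],[0.95,0.15,0.05],[0.95,-0.15,0.05],[0.9,-0.4,0],[0.75,-0.6,0],[0.6,-0.75,-0.05],[0.35,-0.9,-0.05],[0.1,-0.95,-0.05],[-0.15,-0.95,-0.1],[-0.4,-0.9,-0.1]], roll=[0,0,0,0,0,0,0,0,0,0])

```text
time: 11.35
position: [0.6696, 0.066, 0.1467]
tcp_rot: [3.063, 0.074, 0.044]
force: [-2.1, -3.5, 6.4]
width: 0.0161
```

```bash
python3 -c "
from h import *
plan(15,11)"
```

```text
t 11.35 p [0.6696 0.066  0.1467] grasp [0.6694 0.0663 0.1517] r 0.0363 ang 32.1 F [-2.1 -3.5  6.4] w 0.0161 yaw 0.049 z [ 0.031 -0.076 -0.997]
knob ang (safe) 32.1
end 197.1
[[-0.53, -0.8, -0.06], [-0.77, -0.58, -0.07], [-0.89, -0.36, -0.05], [-0.96, -0.12, -0.04], [-0.96, 0.13, -0.02], [-0.89, 0.38, 0.01], [-0.76, 0.59, 0.03], [-0.58, 0.77, 0.04], [-0.36, 0.89, 0.06], [-0.12, 0.96, 0.07], [0.13, 0.95, 0.08]]
```

Emit:
move_arm(gripper=[1,1,1,1,1,1,1,1,1,1,1], slide=[[-0.55,-0.8,-0.05],[-0.75,-0.6,-0.05],[-0.9,-0.35,-0.05],[-0.95,-0.1,-0.05],[-0.95,0.15,0],[-0.9,0.4,0],[-0.75,0.6,0.05],[-0.6,0.75,0.05],[-0.35,0.9,0.05],[-0.1,0.95,0.05],[0.15,0.95,0.1]], roll=[0,0,0,0,0,0,0,0,0,0,0])

```text
time: 12.27
position: [0.6018, 0.0396, 0.1465]
tcp_rot: [3.061, 0.086, 0.053]
force: [-5.5, 1.7, 15.5]
width: 0.0164
```

```bash
python3 -c "
from h import *
plan(15,8)"
```

```text
t 12.2667 p [0.6018 0.0396 0.1465] grasp [0.6016 0.04   0.1515] r 0.0379 ang -171.2 F [-5.5  1.7 15.5] w 0.0164 yaw 0.058 z [ 0.036 -0.078 -0.996]
knob ang (safe) -171.2
end -51.2
[[0.32, 0.92, 0.09], [0.47, 0.84, 0.08], [0.67, 0.69, 0.08], [0.83, 0.49, 0.07], [0.93, 0.26, 0.05], [0.97, 0.01, 0.03], [0.94, -0.24, 0.01], [0.84, -0.47, -0.01]]
```

Emit:
move_arm(gripper=[1,1,1,1,1,1,1,1], slide=[[0.3,0.9,0.05],[0.45,0.85,0.05],[0.65,0.7,0.05],[0.8,0.5,0.05],[0.95,0.25,0.05],[0.95,0,0],[0.95,-0.25,0],[0,0,0]], roll=[0,0,0,0,0,0,0,0])

```text
time: 12.93
position: [0.6547, 0.0127, 0.1467]
tcp_rot: [3.068, 0.089, 0.037]
force: [-0.8, 6.2, 6.6]
width: 0.0159
```

```bash
python3 -c "
from h import *
plan(8,6)"
```

```text
t 12.9333 p [0.6547 0.0127 0.1467] grasp [0.6546 0.013  0.1516] r 0.0369 ang -66.0 F [-0.8  6.2  6.6] w 0.0159 yaw 0.059 z [ 0.026 -0.071 -0.997]
knob ang (safe) -66.0
end -18.0
[[0.47, -0.22, 0.01], [0.43, -0.29, -0.01], [0.39, -0.34, -0.02], [0.33, -0.39, -0.02], [0.28, -0.44, -0.03], [0.21, -0.47, -0.03]]
```

Emit:
move_arm(gripper=[1,1,1,1,1,1], slide=[[0.45,-0.2,0],[0.45,-0.3,0],[0.4,-0.35,0],[0.3,-0.35,0],[0,0,0],[0,0,0]], roll=[0,0,0,0,0,0])

```text
time: 13.43
position: [0.6712, 0.0286, 0.1466]
tcp_rot: [3.074, 0.093, 0.023]
force: [-5.0, 0.2, 7.1]
width: 0.0162
```

```bash
python3 -c "
from h import *
plan(3,2)
c=cam('wrist');print(proj(c,[*AX,.124]));save(c,'w5.png')"
```

```text
t 13.4333 p [0.6712 0.0286 0.1466] grasp [0.6711 0.029  0.1516] r 0.0366 ang -29.6 F [-5.   0.2  7.1] w 0.0162 yaw 0.061 z [ 0.017 -0.066 -0.998]
knob ang (safe) -29.6
end -23.6
[[0.13, -0.15, 0.0], [0.09, -0.17, -0.01]]
[215.60928014 216.45249885]
```

View pics/w5.png

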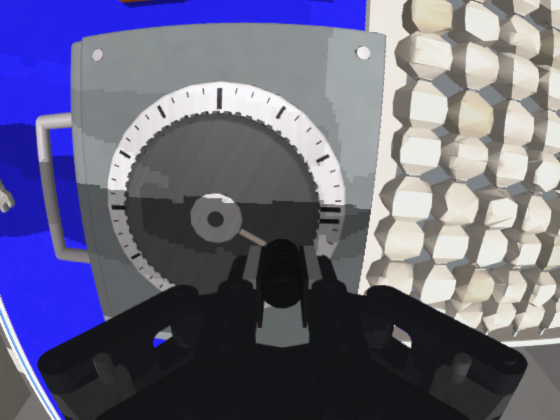

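The knob is at -29.6° (one o'clock), and the pointer agrees. Now clockwise.

```bash
python3 -c "
from h import *
plan(-10,10)"
```

```text
t 13.4833 p [0.6713 0.0287 0.1467] grasp [0.6712 0.029  0.1517] r 0.0366 ang -29.5 F [-5.8  3.2  8.5] w 0.0159 yaw 0.061 z [ 0.017 -0.066 -0.998]
knob ang (safe) -29.5
end -129.5
[[-0.36, 0.53, 0.05], [-0.47, 0.44, 0.02], [-0.54, 0.35, 0.02], [-0.59, 0.25, 0.01], [-0.63, 0.15, 0.0], [-0.64, 0.03, -0.01], [-0.64, -0.08, -0.01], [-0.62, -0.19, -0.02], [-0.57, -0.29, -0.03], [-0.52, -0.39, -0.03]]
```

Emit:
move_arm(gripper=[1,1,1,1,1,1,1,1,1,1], slide=[[-0.35,0.55,0],[-0.45,0.45,0],[-0.55,0.35,0],[-0.6,0.25,0],[-0.65,0.15,0],[-0.65,0.05,0],[-0.65,-0.1,0],[-0.6,-0.2,0],[-0.55,-0.3,0],[0,0,0]], roll=[0,0,0,0,0,0,0,0,0,0])

```text
time: 14.32
position: [0.6224, 0.0125, 0.1468]
tcp_rot: [3.073, 0.094, 0.033]
force: [0.6, 2.0, -0.1]
width: 0.0161
```

```bash
python3 -c "
from h import *
plan(-4,8)"
```

```text
t 14.3167 p [0.6224 0.0125 0.1468] grasp [0.6223 0.0128 0.1518] r 0.0376 ang -117.4 F [ 0.6  2.  -0.1] w 0.0161 yaw 0.062 z [ 0.023 -0.066 -0.998]
knob ang (safe) -117.4
end -149.4
[[-0.19, -0.19, 0.01], [-0.21, -0.15, -0.01], [-0.2, -0.17, -0.01], [-0.19, -0.18, -0.02], [-0.17, -0.19, -0.02], [-0.16, -0.2, -0.02], [-0.14, -0.21, -0.02], [-0.13, -0.22, -0.02]]
```

Emit:
move_arm(gripper=[1,1,1,1,1,1,1], slide=[[-0.25,-0.2,0],[-0.25,-0.2,0],[-0.25,-0.2,0],[-0.2,-0.2,0],[-0.2,-0.2,0],[-0.15,-0.2,0],[0,0,0]], roll=[0,0,0,0,0,0,0])

```text
time: 14.9
position: [0.6083, 0.0241, 0.1467]
tcp_rot: [3.072, 0.095, 0.037]
force: [0.2, -1.3, 2.6]
width: 0.0163
```

```bash
python3 -c "
from h import *
plan(-3,8)"
```

```text
t 14.9 p [0.6083 0.0241 0.1467] grasp [0.6082 0.0244 0.1516] r 0.0379 ang -145.4 F [ 0.2 -1.3  2.6] w 0.0163 yaw 0.062 z [ 0.026 -0.068 -0.997]
knob ang (safe) -145.4
end -169.4
[[-0.02, -0.21, -0.0], [-0.09, -0.17, -0.01], [-0.08, -0.18, -0.01], [-0.07, -0.18, -0.01], [-0.06, -0.18, -0.01], [-0.05, -0.19, -0.01], [-0.04, -0.19, -0.01], [-0.03, -0.19, -0.01]]
```

Emit:
move_arm(gripper=[1,1,1,1], slide=[[-0.1,-0.2,0],[-0.1,-0.2,0],[-0.1,-0.2,0],[-0.05,-0.2,0]], roll=[0,0,0,0])

```text
time: 15.23
position: [0.6043, 0.0312, 0.1466]
tcp_rot: [3.07, 0.093, 0.038]
force: [0.9, -2.3, 6.5]
width: 0.0162
```

Emit:
move_arm(gripper=[1,1,1,1], slide=[[-0.05,-0.2,0],[-0.05,-0.2,0],[-0.05,-0.2,0],[0,-0.2,0]], roll=[0,0,0,0])

```text
time: 15.57
position: [0.602, 0.0386, 0.1466]
tcp_rot: [3.069, 0.091, 0.038]
force: [0.5, -1.3, 7.8]
width: 0.0158
```

Emit:
move_arm(gripper=[1,1,1,1], slide=[[0,-0.2,0],[0,-0.2,0],[0,-0.2,0],[0,-0.2,0]], roll=[0,0,0,0])

```text
time: 15.9
position: [0.6011, 0.0456, 0.1466]
tcp_rot: [3.068, 0.088, 0.037]
force: [1.8, -2.4, 4.9]
width: 0.0161
```

Emit:
move_arm(gripper=[1,1,1,1], slide=[[0,-0.2,0],[0.05,-0.2,0],[0.05,-0.2,0],[0.05,-0.2,0]], roll=[0,0,0,0])

```text
time: 16.23
position: [0.602, 0.054, 0.1466]
tcp_rot: [3.068, 0.087, 0.037]
force: [1.3, -1.2, 5.2]
width: 0.0162
```

Emit:
move_arm(gripper=[1,1,1,1], slide=[[0.05,-0.2,0],[0.05,-0.2,0],[0.05,-0.2,0],[0.1,-0.2,0]], roll=[0,0,0,0])

```text
time: 16.57
position: [0.6037, 0.0597, 0.1466]
tcp_rot: [3.064, 0.083, 0.036]
force: [-3.4, -7.2, 10.6]
width: 0.0159
```

The force is rising and the last row fell short, so this may be the stop at about -202°. Two gentle probing rows.

Emit:
move_arm(gripper=[1,1], slide=[[0.05,-0.15,0],[0.05,-0.15,0]], roll=[0,0])

```text
time: 16.73
position: [0.6036, 0.0594, 0.1466]
tcp_rot: [3.061, 0.079, 0.033]
force: [0.1, -4.8, 6.7]
width: 0.0161
```

Emit:
move_arm(gripper=[1,1,1], slide=[[0.05,-0.2,0],[0.05,-0.2,0],[0,0,0]], roll=[0,0,0])

```text
time: 16.98
position: [0.6033, 0.0585, 0.1467]
tcp_rot: [3.056, 0.071, 0.029]
force: [0.7, -1.5, 5.6]
width: 0.0159
```

The dial is stopped dead. I'll release, lift and go over the bow handle.

Emit:
move_arm(gripper=[6,6,6,6,6,6,6,5,5,5,5,5], slide=[[0,0,0],[0,0,0],[0,0,0],[0,0,0],[0,0,-2],[0,0,-2],[0,0,-2],[-3,0.2,0],[-3,0.2,0],[-3,0.2,0],[0,0,0],[0,0,0]], roll=[0,0,0,0,0,0,0,0,0,0,0,0])

```text
time: 17.98
position: [0.5038, 0.0569, 0.2031]
tcp_rot: [3.056, 0.079, 0.008]
force: [1.0, 0.2, 0.1]
width: 0.0497
```

```bash
python3 -c "
from h import *
s,R,g=st()
print('to above', R.T@(np.array([.5078,.0437,.150])-g)*100,'to bar',R.T@(np.array([.5078,.0437,.090])-g)*100)
c=cam('wrist');save(c,'w6.png')
for y in(.092,.0437,-.005): print(proj(c,[.5078,y,.089]))"
```

```text
t 17.9833 p [0.5038 0.0569 0.2031] grasp [0.5038 0.0573 0.2081] r 0.1357 ang 174.4 F [1.  0.2 0.1] w 0.0497 yaw 0.052 z [ 0.007 -0.084 -0.996]
to above [0.31314317 0.88700296 5.90473726] to bar [ 0.29453232  0.38024679 11.88326984]
[287.63414995 151.74806646]
[284.10132708 212.77863264]
[280.93152502 266.68731071]
```

View pics/w6.png

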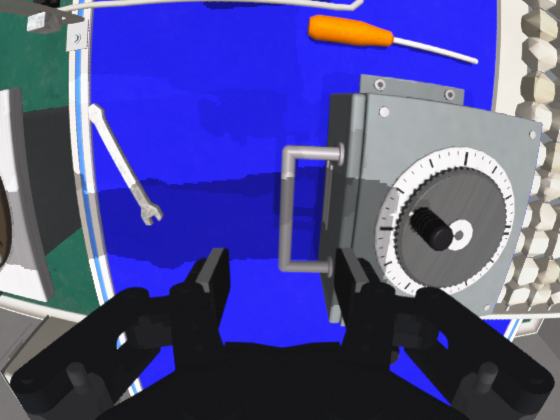

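The bar is at (289,155) to (286,267), so x is about 0.5095. I'll narrow the opening to 35 mm to clear the plate and descend.

Emit:
move_arm(gripper=[3.5,3.5,3.5,3.5,3.5,3.5], slide=[[0.45,0.4,0],[0,0,2],[0,0,2],[0,0,1.5],[0,0,0],[0,0,0]], roll=[0.05,0,0,0,0,0])

```text
time: 18.53
position: [0.5139, 0.0496, 0.1469]
tcp_rot: [3.057, 0.001, 0.015]
force: [-0.5, -0.6, 1.1]
width: 0.0353
```

```bash
python3 -c "
from h import *
s,R,g=st()
print('to bar',R.T@(np.array([.5095,.0437,.089])-g)*100)"
```

```text
t 18.5333 p [0.5139 0.0496 0.1469] grasp [0.5138 0.0501 0.1519] r 0.1252 ang 177.4 F [-0.5 -0.6  1.1] w 0.0353 yaw 0.001 z [ 0.01  -0.085 -0.996]
to bar [-0.49526242  0.10112035  6.31444687]
```

Emit:
move_arm(gripper=[3.5,3.5,3.5,3.5,3.5,3.5,3.5], slide=[[-0.5,0.1,0],[0,0,1],[0,0,1.5],[0,0,1.5],[0,0,1.2],[0,0,1],[0,0,0]], roll=[0,0,0,0,0,0,0])

```text
time: 19.12
position: [0.5132, 0.0445, 0.0852]
tcp_rot: [3.059, 0.004, 0.027]
force: [-0.2, 0.3, 0.3]
width: 0.0352
```

```bash
python3 -c "
from h import *
s,R,g=st()
print('to bar',R.T@(np.array([.5095,.0437,.089])-g)*100)"
```

```text
t 19.1167 p [0.5132 0.0445 0.0852] grasp [0.5131 0.0449 0.0902] r 0.1259 ang -180.3 F [-0.2  0.3  0.3] w 0.0352 yaw 0.003 z [ 0.018 -0.082 -0.996]
to bar [-0.36436196  0.11282652  0.11859505]
```

Emit:
move_arm(gripper=[3.5,3.5,2.5,1.5,0.5,0.5,0.5,0.5], slide=[[-0.35,0,0],[0,0,0],[0,0,0],[0,0,0],[0,0,0],[0,0,0],[0,0,0],[0,0,0]], roll=[0,0,0,0,0,0,0,0])

```text
time: 19.78
position: [0.5079, 0.0447, 0.0866]
tcp_rot: [3.06, 0.005, 0.024]
force: [0.8, -0.8, -4.7]
width: 0.0077
```

The bar is gripped. A gentle test pull.

Emit:
move_arm(gripper=[0.5,0.5,0.5,0.5], slide=[[-0.2,0,0],[-0.2,0,0],[-0.2,0,0],[-0.2,0,0]], roll=[0,0,0,0])

```text
time: 20.12
position: [0.501, 0.0445, 0.0866]
tcp_rot: [3.059, 0.005, 0.029]
force: [3.1, -1.9, -5.6]
width: 0.0078
```

It slid 7 mm at about 3 N, so it's unlocked. Opening to about 75 mm.

Emit:
move_arm(gripper=[0.5,0.5,0.5,0.5,0.5,0.5,0.5,0.5,0.5,0.5,0.5,0.5], slide=[[-0.5,0,0],[-0.7,0,0],[-0.7,0,0],[-0.7,0,0],[-0.7,0,0],[-0.7,0,0],[-0.7,0,0],[-0.7,0,0],[-0.7,0,0],[-0.6,0,0],[-0.3,0,0],[0,0,0]], roll=[0,0,0,0,0,0,0,0,0,0,0,0])

```text
time: 21.12
position: [0.4238, 0.0433, 0.0865]
tcp_rot: [3.06, 0.004, 0.034]
force: [2.6, -2.7, -4.2]
width: 0.0076
```

Emit:
move_arm(gripper=[2,3,3,3,3,3,3,3,3,3,3,3], slide=[[0,0,0],[0,0,0],[0,0,0],[0,0,0],[0,0,-1],[0,0,-2],[0,0,-2],[0,0,-2],[0,0,-2],[0,0,-2],[0,0,-1],[0,0,0]], roll=[0,0,0,0,0,0,0,0,0,0,0,0])

```text
time: 22.12
position: [0.4203, 0.0542, 0.2103]
tcp_rot: [3.059, 0.002, 0.024]
force: [0.4, -0.2, 0.4]
width: 0.0299
```

```bash
python3 -c "
from h import *
st();c=cam('wrist');save(c,'w7.png')
for x in(.44,.43,.424): print(x,proj(c,[x,.0437,.089]))"
```

```text
t 22.1167 p [0.4203 0.0542 0.2103] grasp [0.4202 0.0546 0.2153] r 0.2189 ang 176.9 F [ 0.4 -0.2  0.4] w 0.0299 yaw 0.002 z [ 0.016 -0.082 -0.996]
0.44 [302.53983583 206.47650776]
0.43 [290.09605668 206.52267208]
0.424 [282.60844001 206.55133942]
```

View pics/w7.png

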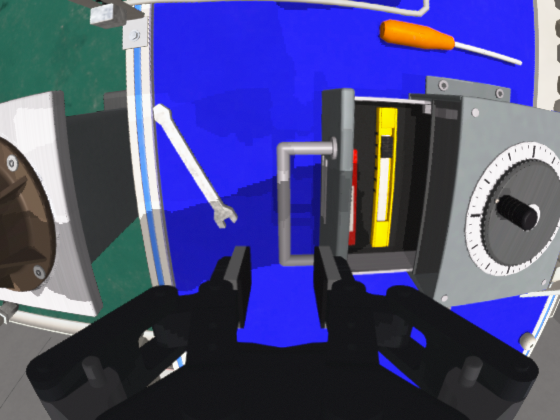

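The drawer is open with the cutter inside. The bar is at column 285, so x is about 0.426, or 213 mm in front of the axis. The gripper is clear of everything and at rest, and the screwdriver and stamp weren't touched.

```bash
python3 -c "
from h import *
print(np.abs(telemetry.read_state()['joint_velocities']).max()); print(workorder.sign_off())"
```

```text
0.03191475781902511
the job is handed in; nothing more can be done
None
```

The safe is open and the job is handed in, at about 22 s of the 66 s allowed.

- **Dial:** I led the knob about 810° clockwise to four o'clock, finishing at -117.5° against the -120° mark. Then I went about 448° anticlockwise to one o'clock, finishing at -29.6° against -30°. Turning slowly clockwise, it stopped dead at about -202°. I pressed gently twice more there; it moved no further, at no more than about 8 N sideways at the wrist.
- **Drawer:** The test pull slid it 7 mm at about 3 N, past the 2.5 mm play, so the bolt was off. I pulled it about 84 mm, let go and lifted clear.
- **Last checks:** In the wrist picture the bar was about 213 mm in front of the dial's axis (190 mm needed). The wrist force was close to zero, so the robot was touching nothing. The screwdriver and stamp weren't measured again, but the gripper stayed above or in front of the safe.
- **What disagreed:** I planned to open the drawer about 75 mm, but it went close to its 85 mm end stop. One fast clockwise arc fell about 40° short, which I made up in shorter arcs. The tool tilted about 5° over the turning, with no effect on either grip. The upward wrist force reached about 15 N on the knob.

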